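# Set a stacking-height gauge against a carton and hold it at the two-layer mark

## Task

Set the stacking gauge flat on the table, its whole fence flush against the long side of the white carton beside it. Then press the red button to free the mast, take the mast by its yellow head, pull it up past the first stop to the second stop and finish holding it fully extended, the gauge still flat and flush. Leave the small things nearby alone.

Things in the scene. Friction and masses are not known exactly. Their poses are not given: they have to be found in the camera images.
- gauge: stacking gauge, loose, 0.97 kg: dark steel plate 160 (own x) x 110 (own y) x 10 mm, origin centre of underside, z up. Fence: aluminium strip 26 mm high, outer face at own y = +55 mm. Black grip block at own (-45, -12) mm, round column (38 mm wide, 98 mm high) with the mast at own (+50, +20) mm. It starts 2 to 15 cm from the carton, fence roughly towards it
- grip (a point): point in the black grip block, 50 mm above the table on its middle line; the block is 50 (own x) x 24 (own y) mm and stands from z = 10 to 70 mm, the button on top: grip it across its 24 mm to slide the gauge; axes as the gauge's. The plate drags hard and jerkily when slid under load; taking its weight off by lifting the grip a few mm makes it run easily
- fence_a (a point): end of the fence's outer face at own x = -80 mm of the gauge, 13 mm up; axes as the gauge's
- fence_b (a point): end of the fence's outer face at own x = +80 mm of the gauge, 13 mm up; axes as the gauge's
- carton_face (a point): centre of the flat long side of the near white carton, which faces the gauge: 242 mm long, 88 mm high, centre 44 mm up. Own z points level out of this face towards the gauge, own y runs level along it, own x down. Two such shut cartons lie flat, back to back, reaching 330 mm back from this face, 88 mm high; they do not move
- button_top (a point): centre of the top of the red release button (20 mm across, top 82 mm above the table, 12 mm above the grip block), pressed straight down
- release_button (a joint): travel of the red button: 0 up, 0.006 m fully down (about 5 N); it springs back. From about 0.003 m (3 N) it frees the mast, which then springs up by about 15 mm and stays free
- head (a point): centre of the mast's yellow head, a ribbed block 28 x 28 x 44 mm on top of the mast, 150 mm above the table when stowed; axes as the gauge's
- mast_tube (a joint): mast extension, straight up: 0 stowed and locked, about 0.015 m when freed and let alone, first stop (a springy click, 2.5 N to pull through) at about 0.03 m, second stop (hard end) 0.070 m. A light spring draws it back, 1.7 N at the second stop, so it sinks when let go; pulling on there with more than about 6 N starts to lift the gauge
- tally_counter: bystander: white hand tally counter 33 x 48 x 52 mm, loose; origin under its centre
- glue_stick: bystander: yellow glue stick with dark cap, 28 mm across, 90 mm tall, loose; origin under its centre
- tape_roll: bystander: white roll of tape lying flat, 80 mm across, 50 mm high, loose; origin under its centre
- bottle_a: bystander: white tablet bottle 40 mm across, 88 mm tall, loose; origin under its centre
- pointer_tip (a point): underside of the tip of the red pointer, a flat bar 12 mm wide that sticks out of the mast 95 mm in the gauge's own +y, over the fence; 106 mm above the table when stowed, so it clears the 88 mm carton; at the second stop it marks two cartons, 176 mm

How it is judged:
On the way, in this order (a step that is already met when the one before it is completed fails the run):
1. the gauge lies flat with its fence flush against the carton's long side, mast still locked (z of fence_a in the frame of carton_face between -0.004 and 0.004 m and y of fence_a in the frame of carton_face between -0.125 and 0.125 m and z of fence_b in the frame of carton_face between -0.004 and 0.004 m and y of fence_b in the frame of carton_face between -0.125 and 0.125 m and height (world z) of gauge below 0.006 m and angle between gauge's own z axis and vertical below 0.05 rad and value of joint mast_tube below 0.006 m), for 0.2 s.
2. with the gauge flush, the red button is pressed and the mast springs free (z of fence_a in the frame of carton_face between -0.004 and 0.004 m and y of fence_a in the frame of carton_face between -0.125 and 0.125 m and z of fence_b in the frame of carton_face between -0.004 and 0.004 m and y of fence_b in the frame of carton_face between -0.125 and 0.125 m and height (world z) of gauge below 0.006 m and angle between gauge's own z axis and vertical below 0.05 rad and value of joint mast_tube above 0.009 m), for 0.1 s.
3. the mast is pulled to its second stop (z of fence_a in the frame of carton_face between -0.004 and 0.004 m and y of fence_a in the frame of carton_face between -0.125 and 0.125 m and z of fence_b in the frame of carton_face between -0.004 and 0.004 m and y of fence_b in the frame of carton_face between -0.125 and 0.125 m and height (world z) of gauge below 0.006 m and angle between gauge's own z axis and vertical below 0.05 rad and value of joint mast_tube above 0.066 m), for 0.2 s.
At the end, for the whole second after the job is handed in: the robot holds the mast by its head, extended over 66 of 70 mm; the gauge is at rest, flat (within 6 mm of the table, tilt under 0.05 rad), both fence ends on the carton's long side and within 4 mm of its plane; bystanders within 20 mm of where they stood (all of step 3 and contact force between the fingers and gauge above 1.5 N and distance between the grasp point and head below 0.05 m and linear speed of gauge below 0.02 m/s and distance of each of tally_counter, glue_stick, tape_roll, bottle_a from where it was at the start of the episode below 0.02 m); the arm keeps its last pose, push and grip.
It fails at once if the hand tally counter is moved by more than 30 mm (distance of tally_counter from where it was at the start of the episode above 0.03 m).
It fails at once if the glue stick is moved by more than 30 mm (distance of glue_stick from where it was at the start of the episode above 0.03 m).
It fails at once if the roll of tape is moved by more than 30 mm (distance of tape_roll from where it was at the start of the episode above 0.03 m).
It fails at once if the tablet bottle is moved by more than 30 mm (distance of bottle_a from where it was at the start of the episode above 0.03 m).
It also fails if it takes over 54 s, if anything falls off the work surface, if the arm or the gripper's body presses on something with over 40 N, if the wrist force passes 120 N, or if a joint passes its speed limit or range.

## Robot

A 6-joint arm with a two-finger parallel gripper is mounted at the origin on the work surface; the furniture and walls round the work are solid. World frame = base frame: x ahead of the robot, y to its left, z up, the work surface at z = 0. Lengths are in m, angles in rad, forces in N, time in s.
With the tool pointing down it reaches from about 0.4 to 0.825 m from the base axis. Payload 7 kg.
Tool frame: the origin (TCP) lies midway between the tips of the shut fingers; the grasp point (between the pads) lies 19 mm behind it (robot.tcp_to_grasp is the distance from the TCP to the grasp point, in m); z points along the fingers, y is the line along which they close (so a half turn about z gives the same grasp; the last joint's range is limited). The gripper opens to 88 mm and grips with 3 to 60 N. Pads are 19 mm wide; open, the fingers measure 130 mm over their backs; the gripper's body (78 mm by 193 mm) begins 47 mm behind the grasp point.
Start: joints at [-1.054, 0.359, 0.012, 0, -1.224, -0.288], TCP at [0.153, -0.657, 0.227] pointing down, gripper open.
Joint ranges: [-3.07, 3.07], [-1.43, 2.12], [-1.02, 1.25], [-3.03, 1.67], [-3.05, -0], [-3.03, 3.03]. Speed limits (rad/s): [2.39, 2.39, 3.01, 3.14, 3.14, 3.14].

## Interface

Orientations are given as [roll, pitch, yaw] about the fixed x, y, z axes, in that order (R = Rz(yaw) Ry(pitch) Rx(roll)).
In Python, from station import robot, read_camera, ticket, spot_in gives the robot as it stands.
- The arm moves only by the tool carry_out, never from a script. Its argument "series" is a list of rows, each a list of 7 numbers: the opening, from 0 (shut) to 1 (fully open), then the shift along the world's x, y, z in m, then the turn, a rotation vector about the world's x, y, z in rad. In form: [[gripper, dx, dy, dz, rx, ry, rz], ...]. A call has 1 to 5 rows; each row is the pose to reach, as a shift and turn from the pose commanded when the call began; what a row does not reach only later rows make up. A row lasts 1/12 s, in which the tool goes at most 41.7 mm and 7.16 degrees, less where a joint would pass 70% of its speed; a pose out of reach is approached as far as the arm can. A call with a gripper value outside its range is refused whole. The fingers move at their own pace and stop on an object; the grip force is fixed at half the most. Time passes only in rows, so rows that repeat a pose let the fingers close. It gives the time, the measured TCP pose, the force, the opening and the grip force at its end, in the units of the state.
- robot.sense(): the state, without advancing time (a new reading comes with each control period).
- read_camera(name): name is "scene" or "top"; returns a dict with "img" (480x640x3 uint8, blue, green, red), "vertical_fov" (degrees; the focal length in pixels is half the picture's height over the tangent of half this angle, whatever the lens; pixels are square), "cx", "cy" (the principal point, pixels), "k1" (the pictures are not rectified: a ray, as slopes to the right and down, at radius r is drawn at 1 + k1 r^2 times it, then the intrinsics apply), "xyz" and "attitude" of the camera in the world. Camera axes: x right, y up, looking along -z (the intrinsics and any distortion apply to the point x, -y, -z); pixel columns grow to the right and rows downward; lengths in m; the calibration is good to about 2 mm. A picture is of the moment at which its call begins. There is no depth.
- ticket.job_done(): hands the job in; it is judged then, once.
Trained networks look in the newest picture that a camera, given by its name, has taken for a name from the list of things; names that differ only in an ending like _2 or _b are one class to them, and where a whole thing is asked for, a point or a joint stands for the part that bears it (a point fixed in the world has none). Each returns a list of dicts, best first, with "p" (0 to 1); they miss things now and then, are a little off and sometimes report something else, mostly with a low value. They report only what shows in the picture. A call takes as long as a camera call.
- spot_in(name, camera): "centre" ([column, row] as shares, 0 to 1, of the picture: columns of its width, rows of its height, amid what is visible of it).
The state is a dict: "clock": time; "qpos": joint angles; "dq": joint speeds; "effort": joint torques, N m; "ee_pos": TCP position; "tcp_rot": TCP orientation; "contact_force": force on the tool from outside, world axes, zero at the start; "moment": the same for the moment, N m; "opening": finger opening in m; "grip_force": force on a finger pad.
Only numpy, scipy, OpenCV 4.12 (cv2) and the standard library are available. Lean on these libraries where they do the work, as an engineer would, in place of code of your own. Each camera call takes 0.05 s, during which the arm holds its last target. There are 200 camera calls.

## Working session

There is one attempt and no reset: what is moved stays moved. The work goes in short steps, Python scripts to look and compute and a tool call to move; the robot and the scene stay as the last step left them, time stands still between calls to the robot, and variables do not carry over. Pictures are saved under pics/ and viewed, at most 10 in all, crops included, and the job is handed in when it is done.

Besides the shell and the picture viewer there is one more tool, called in YAML: its name, and indented under it one key for each argument. carry_out: Moves the arm, as the interface text tells. Its arguments: {"type":"object","properties":{"series":{"type":"array","items":{"type":"array","items":{"type":"number"}}}},"required":["series"]}

```bash
mkdir -p pics
cat > h.py <<'E'
import numpy as np, cv2
from scipy.spatial.transform import Rotation as Ro
from station import robot, read_camera, ticket, spot_in
def cam(n,save=None):
    c=read_camera(n)
    if save: cv2.imwrite('pics/'+save,c['img'])
    return c
def K(c):
    f=240/np.tan(np.radians(c['vertical_fov'])/2); return f
def rot(c):
    a=np.array(c['attitude'],float)
    return a if a.shape==(3,3) else Ro.from_euler('xyz',a).as_matrix()
def ray(c,uv):
    f=K(c); d=np.array([(uv[0]-c['cx'])/f,(uv[1]-c['cy'])/f]); s=d.copy()
    for _ in range(30): s=d/(1+c['k1']*(s@s))
    v=rot(c)@np.array([s[0],-s[1],-1]); return np.array(c['xyz']),v
def atz(c,uv,z):
    o,v=ray(c,uv); return o+v*(z-o[2])/v[2]
def proj(c,p):
    q=rot(c).T@(np.array(p)-np.array(c['xyz'])); s=np.array([q[0],-q[1]])/-q[2]
    return s*(1+c['k1']*(s@s))*K(c)+[c['cx'],c['cy']]
def tri(cs,uvs):
    A=np.zeros((3,3));b=np.zeros(3)
    for c,uv in zip(cs,uvs):
        o,v=ray(c,uv);v/=np.linalg.norm(v);P=np.eye(3)-np.outer(v,v);A+=P;b+=P@o
    return np.linalg.solve(A,b)
E
python3 - <<'E'
from h import *
np.set_printoptions(precision=4,suppress=True)
print(robot.sense())
cs={n:cam(n,n+'0.png') for n in('scene','top')}
for n,c in cs.items(): print(n,{k:v for k,v in c.items() if k!='img'})
Z={'button_top':.082,'head':.15,'grip':.05,'gauge':.03,'carton_face':.044,'pointer_tip':.106,'fence_a':.013,'tally_counter':.026,'glue_stick':.045,'tape_roll':.025,'bottle_a':.044}
for k,z in Z.items():
    for n,c in cs.items():
        for d in spot_in(k,n)[:2]:
            uv=np.array(d['centre'])*[640,480]; print(k,n,round(d['p'],2),uv.round(1),atz(c,uv,z))
E
```

```text
{'clock': 0.0, 'qpos': array([-1.0539,  0.3594,  0.0111, -0.0004, -1.2241, -0.2881]), 'dq': array([ 0.001 , -0.0001, -0.0021, -0.0003, -0.0008,  0.0002]), 'effort': array([  0.0008, -58.271 ,  29.3053,   6.997 ,   0.0068,  -0.0002]), 'ee_pos': array([ 0.153 , -0.6569,  0.2256]), 'tcp_rot': array([ 3.14  , -0.0001, -2.913 ]), 'contact_force': array([-0.349 ,  0.7975, -0.3607]), 'moment': array([-0.0331, -0.0013,  0.0494]), 'grip_force': 0.0, 'opening': 0.08808033827301455}
scene {'vertical_fov': 44.19932965723739, 'cx': 324.84667425754463, 'cy': 245.61306402218776, 'k1': -0.10572442366729688, 'xyz': array([0.7074, 0.6522, 1.1019]), 'attitude': array([ 0.6678, -0.001 ,  2.8705])}
top {'vertical_fov': 52.925309311411176, 'cx': 321.2611103737415, 'cy': 238.88999146194143, 'k1': 0.010862928705220353, 'xyz': array([ 0.3892, -0.0884,  1.0543]), 'attitude': array([ 0.1062, -0.019 , -1.5481])}
button_top top 0.56 [282.9 261. ] [ 0.4466 -0.0282  0.082 ]
head scene 0.77 [325.3 289.6] [0.5337 0.034  0.15  ]
head top 0.77 [254.4 214.1] [0.53   0.0241 0.15  ]
grip scene 0.6 [339.5 304.6] [0.4969 0
[... 488 characters left out ...]
36.2 300. ] [ 0.4931 -0.0222  0.013 ]
fence_a top 0.57 [279.7 240.6] [ 0.4947 -0.0156  0.013 ]
tally_counter scene 0.84 [328.  180.6] [ 0.4151 -0.3658  0.026 ]
tally_counter top 0.85 [446. 282.] [ 0.4133 -0.3737  0.026 ]
glue_stick scene 0.86 [272.3 225. ] [ 0.5854 -0.2427  0.045 ]
glue_stick scene 0.71 [358.9 276. ] [ 0.434  -0.0491  0.045 ]
glue_stick top 0.56 [381.4 201.1] [ 0.5812 -0.2312  0.045 ]
tape_roll scene 0.72 [250.8 188.5] [ 0.6096 -0.3921  0.025 ]
tape_roll top 0.82 [449.4 187.7] [ 0.6186 -0.3824  0.025 ]
bottle_a scene 0.85 [318.6 223.3] [ 0.4793 -0.2197  0.044 ]
bottle_a top 0.77 [383.4 249. ] [ 0.4791 -0.2366  0.044 ]
bottle_a top 0.39 [276.8 238.2] [ 0.4965 -0.0116  0.044 ]
```

View pics/top0.png

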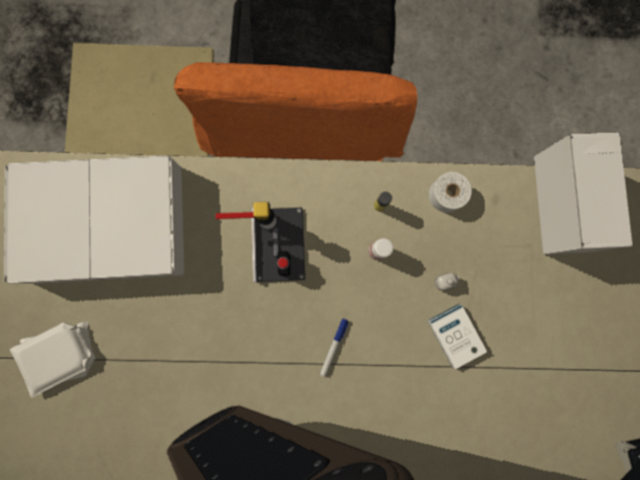

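View pics/scene0.png

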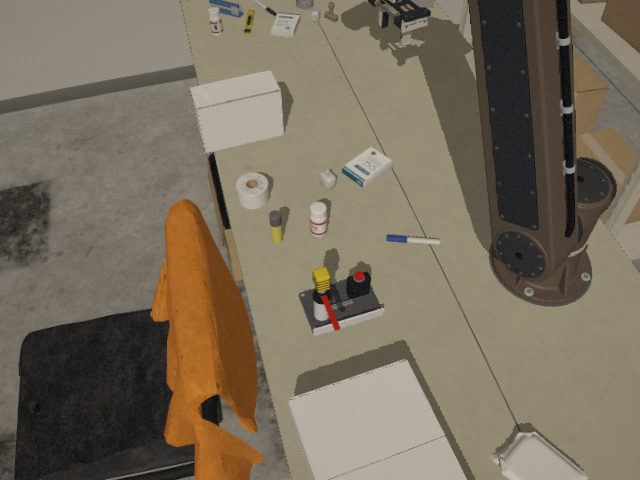

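Top view: the gauge sits at about (278,243) with its fence on the left, the button at (283,263) and the head at (262,210). The carton's right edge is at column ~172. I'll enlarge this area.

Run:
```python
import cv2
i=cv2.imread('pics/top0.png')[145:295,150:320]
cv2.imwrite('pics/crop1.png',cv2.resize(i,None,fx=4,fy=4,interpolation=cv2.INTER_CUBIC)[:600])
```

```text
(no output)
```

View pics/crop1.png

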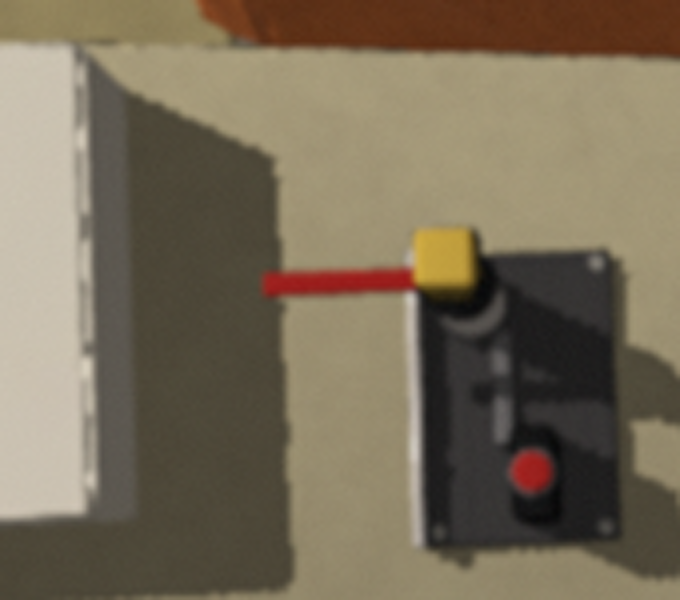

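Crop: the carton's top edge runs (88,60)–(98,515) and its foot (128,95)–(135,520). The fence's outer edge runs (408,255)–(415,547), the plate's right corners are (610,252) and (620,540), and the button is at (532,470).

Run:
```python
from h import *
np.set_printoptions(precision=4,suppress=True)
c=cam('top')
for n,p,z in [('ctopfar',(88,60),.088),('ctopnear',(98,515),.088),('cbotfar',(128,95),0),('cbotnear',(135,520),0),('fB',(408,255),.026),('fA',(415,547),.026),('pr+',(610,252),.01),('pr-',(620,540),.01),('btn',(532,470),.082),('head',(444,258),.172)]:
    print(n,atz(c,(150+(p[0]-1.5)/4,145+(p[1]-1.5)/4),z))
```

```text
ctopfar [0.6474 0.204  0.088 ]
ctopnear [0.4165 0.1864 0.088 ]
cbotfar [0.6517 0.2075 0.    ]
cbotnear [0.4167 0.1913 0.    ]
fB [0.5616 0.046  0.026 ]
fA [0.4052 0.0363 0.026 ]
pr+ [ 0.5688 -0.0622  0.01  ]
pr- [ 0.4117 -0.0718  0.01  ]
btn [ 0.4443 -0.0278  0.082 ]
head [0.5362 0.0103 0.172 ]
```

Gauge centre is about (0.487,-0.013), yaw 0.062. The carton face yaw is about 0.073, through (0.537,0.197). Grip block is at about (0.4435,-0.028). I'll move over it at height first.

carry_out:
  series:
    - [1, 0.017, 0.037, 0, 0, 0, -0.04]
    - [1, 0.034, 0.074, 0, 0, 0, -0.08]
    - [1, 0.051, 0.111, 0, 0, 0, -0.12]
    - [1, 0.068, 0.148, 0, 0, 0, -0.167]
    - [1, 0.085, 0.185, 0, 0, 0, -0.167]

```text
clock: 1.67
ee_pos: [0.2383, -0.4708, 0.2265]
tcp_rot: [-3.142, 0.0, -3.083]
contact_force: [1.5, 0.2, 0.5]
opening: 0.0875
grip_force: 0.0
```

carry_out:
  series:
    - [1, 0.017, 0.037, 0, 0, 0, 0]
    - [1, 0.034, 0.074, 0, 0, 0, 0]
    - [1, 0.051, 0.111, 0, 0, 0, 0]
    - [1, 0.068, 0.148, 0, 0, 0, 0]
    - [1, 0.085, 0.185, 0, 0, 0, 0]

```text
clock: 2.08
ee_pos: [0.3234, -0.2857, 0.227]
tcp_rot: [-3.141, 0.001, -3.08]
contact_force: [0.7, 0.7, -0.1]
opening: 0.0876
grip_force: 0.0
```

carry_out:
  series:
    - [1, 0.017, 0.037, 0, 0, 0, 0]
    - [1, 0.034, 0.074, 0, 0, 0, 0]
    - [1, 0.051, 0.111, 0, 0, 0, 0]
    - [1, 0.068, 0.148, 0, 0, 0, 0]
    - [1, 0.085, 0.185, 0, 0, 0, 0]

```text
clock: 2.5
ee_pos: [0.4085, -0.1003, 0.2272]
tcp_rot: [3.141, 0.002, -3.079]
contact_force: [1.3, -0.8, 0.2]
opening: 0.0875
grip_force: 0.0
```

carry_out:
  series:
    - [1, 0.017, 0.036, 0, 0, 0, 0]
    - [1, 0.035, 0.0725, 0, 0, 0, 0]
    - [1, 0.035, 0.0725, -0.03, 0, 0, 0]
    - [1, 0.035, 0.0725, -0.06, 0, 0, 0]
    - [1, 0.035, 0.0725, -0.09, 0, 0, 0]

```text
clock: 2.92
ee_pos: [0.4436, -0.0287, 0.136]
tcp_rot: [3.141, 0.002, -3.078]
contact_force: [0.6, -0.2, -0.0]
opening: 0.0878
grip_force: 0.0
```

carry_out:
  series:
    - [1, 0, 0, -0.03, 0, 0, 0]
    - [1, 0, 0, -0.06, 0, 0, 0]
    - [1, 0, 0, -0.08, 0, 0, 0]
    - [1, 0, 0, -0.095, 0, 0, 0]
    - [1, 0, 0, -0.104, 0, 0, 0]

```text
clock: 3.33
ee_pos: [0.4422, -0.0302, 0.0309]
tcp_rot: [-3.141, -0.002, -3.08]
contact_force: [-0.3, -0.5, -0.1]
opening: 0.0876
grip_force: 0.0
```

Run:
```python
from h import *
c=cam('scene','s1.png');d=cam('top','t1.png')
a=cv2.resize(c['img'][220:400,270:450],(400,400));b=cv2.resize(d['img'][150:330,180:360],(400,400))
cv2.imwrite('pics/m1.png',np.hstack([a,b]))
```

```text
(no output)
```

View pics/m1.png

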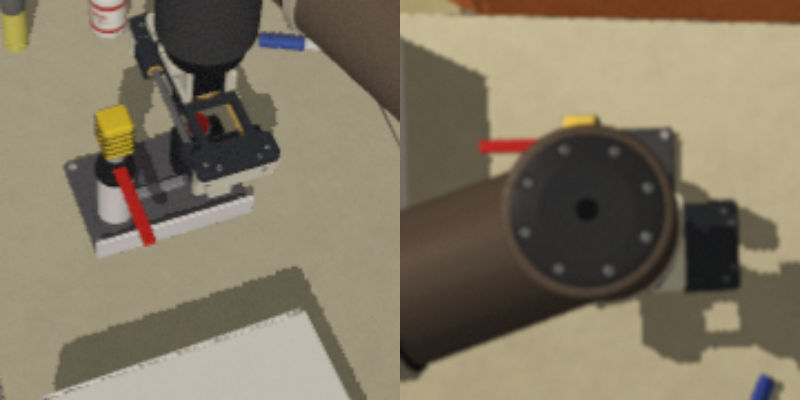

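The fingers straddle the grip block, with the button between them (left view ~(205,125)). Now I close.

carry_out:
  series:
    - [0, 0, 0, 0, 0, 0, 0]
    - [0, 0, 0, 0, 0, 0, 0]
    - [0, 0, 0, 0, 0, 0, 0]
    - [0, 0, 0, 0, 0, 0, 0]
    - [0, 0, 0, 0, 0, 0, 0]

```text
clock: 3.85
ee_pos: [0.4434, -0.0297, 0.0332]
tcp_rot: [3.141, 0.001, -3.08]
contact_force: [-0.3, 0.7, 0.2]
opening: 0.0597
grip_force: 0.0
```

carry_out:
  series:
    - [0, 0, 0, 0, 0, 0, 0]
    - [0, 0, 0, 0, 0, 0, 0]
    - [0, 0, 0, 0, 0, 0, 0]
    - [0, 0, 0, 0, 0, 0, 0]

```text
clock: 4.18
ee_pos: [0.4431, -0.0299, 0.0326]
tcp_rot: [3.142, 0.0, -3.08]
contact_force: [0.4, -0.8, 0.4]
opening: 0.0331
grip_force: 0.0
```

carry_out:
  series:
    - [0, 0, 0, 0, 0, 0, 0]
    - [0, 0, 0, 0, 0, 0, 0]
    - [0, 0, 0, 0, 0, 0, 0]
    - [0, 0, 0, 0, 0, 0, 0]
    - [0, 0, 0, 0, 0, 0, 0]

```text
clock: 4.6
ee_pos: [0.4431, -0.0297, 0.0325]
tcp_rot: [3.142, 0.0, -3.08]
contact_force: [-1.1, 2.2, 0.8]
opening: 0.024
grip_force: 30.0
```

carry_out:
  series:
    - [0, 0, 0, 0.002, 0, 0, 0]
    - [0, 0, 0, 0.004, 0, 0, 0]
    - [0, 0, 0, 0.005, 0, 0, 0]
    - [0, 0, 0, 0.005, 0, 0, 0]

```text
clock: 4.93
ee_pos: [0.4419, -0.0304, 0.0371]
tcp_rot: [-3.141, -0.002, -3.08]
contact_force: [-0.0, -0.1, -9.4]
opening: 0.024
grip_force: 30.0
```

Gauge weight is carried. Now to the carton, stopping about 20 mm short.

carry_out:
  series:
    - [0, 0.005, 0.012, 0, 0, 0, 0]
    - [0, 0.011, 0.026, 0, 0, 0, 0]
    - [0, 0.017, 0.04, 0, 0, 0, 0]
    - [0, 0.023, 0.054, 0, 0, 0, 0]
    - [0, 0.028, 0.066, 0, 0, 0, 0]

```text
clock: 5.35
ee_pos: [0.4715, 0.0375, 0.0374]
tcp_rot: [-3.141, -0.0, -3.08]
contact_force: [-1.0, 0.1, -10.0]
opening: 0.024
grip_force: 30.0
```

carry_out:
  series:
    - [0, 0.006, 0.014, 0, 0, 0, 0]
    - [0, 0.012, 0.028, 0, 0, 0, 0]
    - [0, 0.018, 0.042, 0, 0, 0.0, 0.005]
    - [0, 0.023, 0.054, 0, 0, 0, 0.01]
    - [0, 0.026, 0.062, 0, 0, 0, 0.01]

```text
clock: 5.77
ee_pos: [0.4981, 0.1001, 0.0375]
tcp_rot: [3.141, 0.001, -3.068]
contact_force: [-1.1, -0.0, -9.2]
opening: 0.024
grip_force: 30.0
```

Run:
```python
from h import *
c=cam('scene','s2.png');d=cam('top','t2.png')
a=cv2.resize(c['img'][260:420,270:430],(400,400),interpolation=2);b=cv2.resize(d['img'][140:300,150:310],(400,400),interpolation=2)
cv2.imwrite('pics/m2.png',np.hstack([a,b])); print(robot.sense()['ee_pos'])
```

```text
[0.49819603 0.09995773 0.03756496]
```

View pics/m2.png

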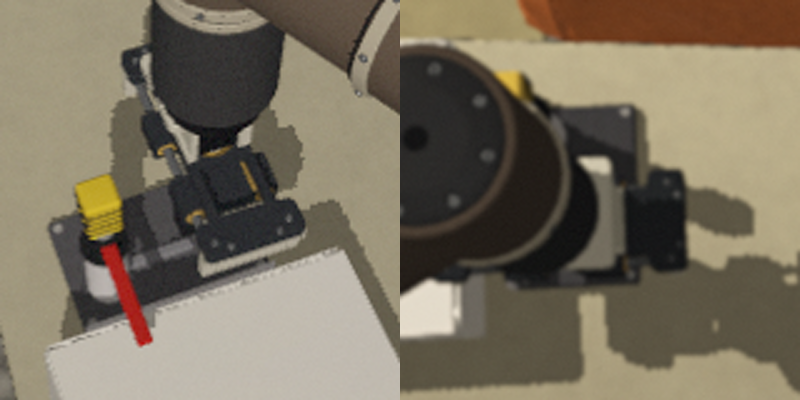

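carry_out:
  series:
    - [0, 0, 0.004, -0.001, 0, 0, 0]
    - [0, 0, 0.008, -0.002, 0, 0, 0]
    - [0, -0.001, 0.012, -0.003, 0, 0, 0]
    - [0, -0.001, 0.014, -0.003, 0, 0, 0]
    - [0, -0.001, 0.015, -0.003, 0, 0, 0]

```text
clock: 6.28
ee_pos: [0.4962, 0.1127, 0.035]
tcp_rot: [-3.142, 0.001, -3.071]
contact_force: [-0.5, -5.3, -3.1]
opening: 0.0245
grip_force: 30.2
```

Run:
```python
from h import *
np.set_printoptions(precision=4,suppress=True)
c=cam('scene')
p=atz(c,(408,360),.088);q=atz(c,(289.2,399.2),.088);print(p,q,np.linalg.norm(p-q),np.arctan2(q[1]-p[1],q[0]-p[0]))
s=robot.sense();print(s['contact_force'],s['moment'],s['ee_pos'],s['tcp_rot'])
```

```text
[0.414  0.1918 0.088 ] [0.6506 0.2085 0.088 ] 0.23720383900080597 0.07032888008957647
[-0.4173 -3.6311 -2.405 ] [-1.7605 -0.1266 -0.5318] [0.4962 0.1128 0.035 ] [ 3.1416  0.0006 -3.0705]
```

carry_out:
  series:
    - [0, 0, 0, 0.002, 0, 0, 0]
    - [0, 0, 0, 0.002, 0, 0, 0]
    - [0, 0, 0, 0.002, 0, 0, 0]

```text
clock: 6.58
ee_pos: [0.496, 0.1132, 0.0365]
tcp_rot: [3.141, -0.0, -3.07]
contact_force: [-1.5, -1.6, -6.4]
opening: 0.024
grip_force: 30.0
```

carry_out:
  series:
    - [0, 0, 0.002, 0, 0, 0, 0]
    - [0, 0, 0.004, 0, 0, 0, 0]
    - [0, 0, 0.005, 0, 0, 0, 0]
    - [0, 0, 0.005, 0, 0, 0, 0]

```text
clock: 6.92
ee_pos: [0.496, 0.1183, 0.0365]
tcp_rot: [-3.142, -0.0, -3.07]
contact_force: [-0.5, -3.5, -4.9]
opening: 0.0237
grip_force: 30.0
```

Run:
```python
from h import *
s=robot.sense();print(s['contact_force'],s['moment'],s['ee_pos'],s['tcp_rot'])
```

```text
[-0.48577798 -3.51603888 -4.88780166] [-1.05472918  0.04324366 -0.30768333] [0.4960422  0.11828051 0.03650621] [-3.14152987e+00 -9.91763135e-05 -3.06969739e+00]
```

carry_out:
  series:
    - [0, 0, 0.002, 0.001, 0, 0, 0]
    - [0, 0, 0.004, 0.001, 0, 0, 0]
    - [0, 0, 0.006, 0.001, 0, 0, 0]
    - [0, 0, 0.007, 0.001, 0, 0, 0]
    - [0, 0, 0.007, 0.001, 0, 0, 0]

```text
clock: 7.33
ee_pos: [0.496, 0.1255, 0.0374]
tcp_rot: [3.142, -0.0, -3.069]
contact_force: [0.1, -0.1, -9.5]
opening: 0.0239
grip_force: 30.0
```

carry_out:
  series:
    - [0, 0, 0.001, 0, 0, 0, 0]
    - [0, 0, 0.002, 0, 0, 0, 0]
    - [0, 0, 0.003, 0, 0, 0, 0]
    - [0, 0, 0.004, 0, 0, 0, 0]
    - [0, 0, 0.004, 0, 0, 0, 0]

```text
clock: 7.75
ee_pos: [0.4959, 0.1265, 0.0377]
tcp_rot: [-3.138, -0.002, -3.069]
contact_force: [6.2, -16.3, -6.4]
opening: 0.0237
grip_force: 30.0
```

Run:
```python
from h import *
s=robot.sense();print(s['contact_force'],s['moment'],s['ee_pos'],s['tcp_rot'])
```

```text
[  6.15945224 -16.27382386  -6.43972483] [-6.17550595 -1.86996238  0.03647462] [0.49591134 0.1264741  0.03769175] [-3.13769201e+00 -1.54975309e-03 -3.06907052e+00]
```

The contact appears to be at the fence_a end, so I turn slightly positive.

carry_out:
  series:
    - [0, 0, -0.001, 0, 0, 0, 0.003]
    - [0, 0, -0.001, 0, 0, 0, 0.006]
    - [0, 0, -0.001, 0, 0, 0, 0.01]
    - [0, 0, -0.001, 0, 0, 0, 0.01]

```text
clock: 8.08
ee_pos: [0.4965, 0.1266, 0.0376]
tcp_rot: [-3.14, -0.0, -3.059]
contact_force: [5.7, -10.5, -9.9]
opening: 0.0238
grip_force: 30.0
```

Run:
```python
from h import *
s=robot.sense();print(s['contact_force'],s['moment'],s['ee_pos'],s['tcp_rot'])
```

```text
[  5.71594532 -10.51689042  -9.87189845] [-4.0862223  -1.89510372 -0.12247134] [0.49647273 0.12662677 0.03762021] [-3.13963835e+00 -1.20620881e-04 -3.05940971e+00]
```

carry_out:
  series:
    - [0, 0, 0, 0, 0, 0, 0.005]
    - [0, 0, 0, 0, 0, 0, 0.01]
    - [0, 0, 0, 0, 0, 0, 0.01]

```text
clock: 8.33
ee_pos: [0.4967, 0.1268, 0.0377]
tcp_rot: [-3.14, 0.0, -3.05]
contact_force: [7.9, -10.5, -10.3]
opening: 0.0239
grip_force: 30.1
```

Run:
```python
from h import *
s=robot.sense();print(s['contact_force'],s['moment'],s['ee_pos'],s['tcp_rot'])
c=cam('scene','s3.png');a=cv2.resize(c['img'][270:420,270:430],(800,750),interpolation=2)[:600]
cv2.imwrite('pics/m3.png',a)
```

```text
[  7.94816159 -10.50452143 -10.34562873] [-4.12959527 -2.24671916 -0.48901573] [0.49674964 0.12678766 0.03765522] [-3.13990618e+00  2.97478786e-04 -3.04987314e+00]
```

View pics/m3.png

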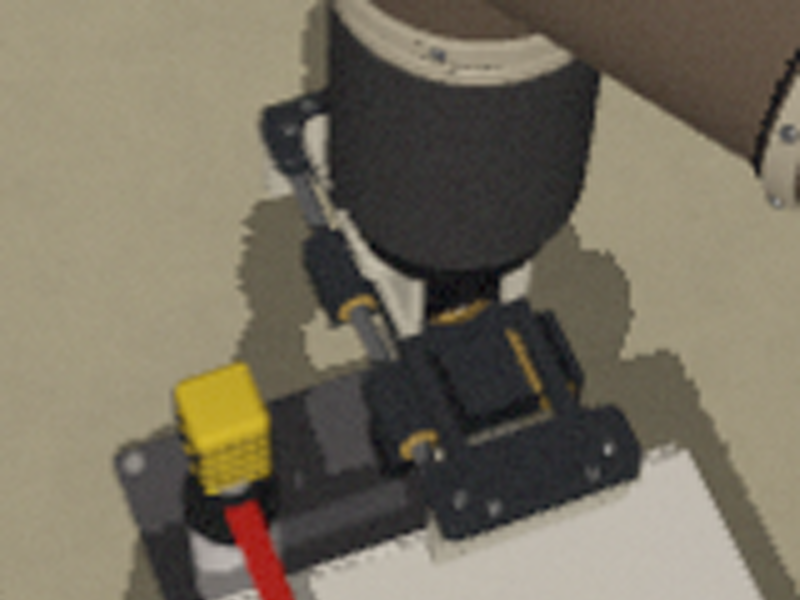

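carry_out:
  series:
    - [0, 0, 0, -0.001, 0, 0, 0]
    - [0, 0, 0, -0.002, 0, 0, 0]
    - [0, 0, 0, -0.003, 0, 0, 0]
    - [0, 0, 0, -0.005, 0, 0, 0]
    - [0, 0, 0, -0.005, 0, 0, 0]

```text
clock: 8.8
ee_pos: [0.4951, 0.1265, 0.0328]
tcp_rot: [-3.14, -0.002, -3.051]
contact_force: [-3.5, -8.9, -0.7]
opening: 0.024
grip_force: 30.0
```

Run:
```python
from h import *
s=robot.sense();print(s['contact_force'],s['moment'],s['ee_pos'],s['tcp_rot'])
```

```text
[-3.46738697 -8.86947885 -0.67586578] [-2.87147812  0.80444887 -0.22899404] [0.49509801 0.12652501 0.03284561] [-3.13994579e+00 -1.83334165e-03 -3.05064331e+00]
```

Flat and flush by the force line (x_c mid-fence). I release, rise, shut, and press the button.

carry_out:
  series:
    - [0.5, 0, 0, 0, 0, 0, 0]
    - [0.5, 0, 0, 0, 0, 0, 0]
    - [0.5, 0, 0, 0, 0, 0, 0]
    - [0.5, 0, 0, 0, 0, 0, 0]
    - [0.5, 0, 0, 0, 0, 0, 0]

```text
clock: 9.22
ee_pos: [0.4969, 0.1288, 0.0331]
tcp_rot: [3.141, 0.002, -3.049]
contact_force: [0.3, 0.4, 1.0]
opening: 0.0435
grip_force: 0.0
```

carry_out:
  series:
    - [0.5, 0, -0.001, 0.015, 0, 0, 0]
    - [0.5, 0, -0.002, 0.04, 0, 0, 0]
    - [0.5, 0, -0.002, 0.07, 0, 0, 0]
    - [0, 0, -0.002, 0.07, 0, 0, 0]
    - [0, 0, -0.002, 0.07, 0, 0, 0]

```text
clock: 9.63
ee_pos: [0.4975, 0.1272, 0.1046]
tcp_rot: [3.139, 0.004, -3.049]
contact_force: [-0.3, -0.1, -1.5]
opening: 0.0354
grip_force: 0.0
```

carry_out:
  series:
    - [0, 0, 0, 0, 0, 0, 0]
    - [0, 0, 0, 0, 0, 0, 0]
    - [0, 0, 0, 0, 0, 0, 0]
    - [0, 0, 0, 0, 0, 0, 0]
    - [0, 0, 0, 0, 0, 0, 0]

```text
clock: 10.05
ee_pos: [0.4958, 0.126, 0.102]
tcp_rot: [-3.141, -0.001, -3.05]
contact_force: [-0.2, -0.2, 0.3]
opening: 0.0035
grip_force: 0.0
```

Run:
```python
from h import *
s=robot.sense();print(s['contact_force'],s['ee_pos'],s['tcp_rot'],s['opening'])
c=cam('scene','s4.png');a=cv2.resize(c['img'][280:400,270:430],(800,600),interpolation=2)
cv2.imwrite('pics/m4.png',a)
d=cam('top','t4.png')
for k,z in [('button_top',.082),('head',.15),('pointer_tip',.106)]:
  for n,cc in (('scene',c),('top',d)):
    for q in spot_in(k,n)[:1]:
        uv=np.array(q['centre'])*[640,480];print(k,n,q['p'],uv,atz(cc,uv,z))
```

```text
[-0.18354349 -0.23419378  0.29122006] [0.49584367 0.12595168 0.10195704] [-3.14097264e+00 -1.00150685e-03 -3.04972085e+00] 0.0035083807268285003
button_top scene 0.69 [326.976 366.384] [0.56544189 0.16010064 0.082     ]
head scene 0.97 [322.688 365.616] [0.58183447 0.18942289 0.15      ]
head top 0.65 [185.216 180.72 ] [0.59064052 0.1574223  0.15      ]
pointer_tip scene 0.61 [323.52 361.2 ] [0.57211045 0.15965733 0.106     ]
pointer_tip top 0.52 [184.512 182.208] [0.59738941 0.17061698 0.106     ]
```

View pics/m4.png

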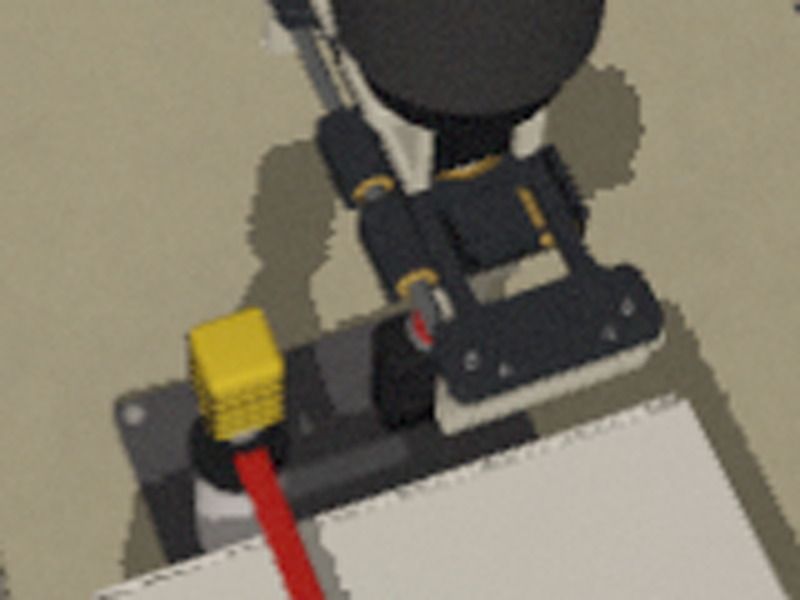

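Fence is parallel to the carton edge and the closed fingers are above the red button (~(425,325)). Pressing.

carry_out:
  series:
    - [0, 0.001, 0, -0.01, 0, 0, 0]
    - [0, 0.001, 0, -0.018, 0, 0, 0]
    - [0, 0.001, 0, -0.022, 0, 0, 0]
    - [0, 0.001, 0, -0.024, 0, 0, 0]
    - [0, 0.001, 0, -0.026, 0, 0, 0]

```text
clock: 10.87
ee_pos: [0.4968, 0.1259, 0.0761]
tcp_rot: [-3.141, -0.001, -3.05]
contact_force: [-2.6, -0.2, 9.0]
opening: 0.0005
grip_force: 4.9
```

carry_out:
  series:
    - [0, 0, 0, 0, 0, 0, 0]
    - [0, 0, 0, 0, 0, 0, 0]
    - [0, 0, 0, 0, 0, 0, 0]

```text
clock: 11.12
ee_pos: [0.4968, 0.126, 0.0766]
tcp_rot: [-3.141, -0.001, -3.05]
contact_force: [-2.8, 0.3, 3.3]
opening: 0.0003
grip_force: 2.2
```

carry_out:
  series:
    - [0, 0, 0, 0.03, 0, 0, 0]
    - [1, 0, 0, 0.07, 0, 0, 0]
    - [1, 0, 0, 0.11, 0, 0, 0]
    - [1, 0, 0, 0.14, 0, 0, 0]
    - [1, 0, 0, 0.155, 0, 0, 0]

```text
clock: 11.53
ee_pos: [0.4986, 0.1267, 0.2361]
tcp_rot: [3.139, 0.006, -3.049]
contact_force: [-0.2, 1.0, -0.2]
opening: 0.0216
grip_force: 0.0
```

Run:
```python
from h import *
np.set_printoptions(precision=4,suppress=True)
s=robot.sense();print(s['contact_force'],s['ee_pos'],s['tcp_rot'],s['opening'])
c=cam('scene','s5.png')
a=cv2.resize(c['img'][290:410,270:430],(800,600),interpolation=2)
cv2.imwrite('pics/m5.png',a)
hsv=cv2.cvtColor(c['img'],cv2.COLOR_BGR2HSV)
m=cv2.inRange(hsv,(20,120,60),(32,255,255));m[:290]=0;m[420:]=0;m[:,:270]=0;m[:,350:]=0
ys,xs=np.nonzero(m);print('yellow',xs.mean(),ys.mean(),xs.min(),xs.max(),ys.min(),ys.max())
for z in(.15,.165): print(atz(c,(xs.mean(),ys.mean()),z))
print('pred',proj(c,(.589,.165,.165)),proj(c,(.589,.165,.15)))
```

```text
[-0.2175  0.998  -0.1958] [0.4986 0.1267 0.2361] [ 3.1395  0.0057 -3.0494] 0.021556906615056774
yellow 317.08088235294116 350.0882352941176 308 326 337 363
[0.5833 0.1568 0.15  ]
[0.5853 0.1646 0.165 ]
pred [315.1258 350.7606] [315.2285 354.7342]
```

View pics/m5.png

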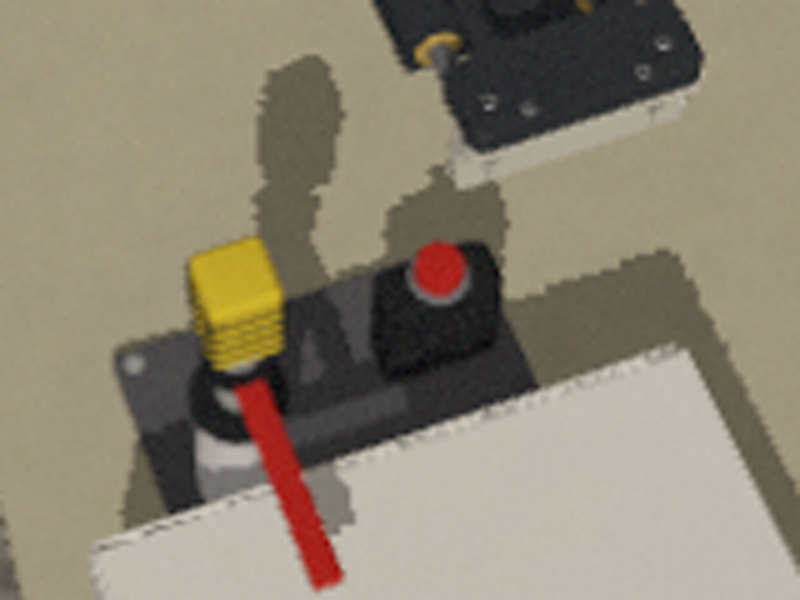

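The mast is free (head raised), the gauge looks flush. Moving over the head at (0.587,0.165), yaw matched to the carton.

carry_out:
  series:
    - [1, 0.02, 0.009, 0.005, 0, 0, -0.005]
    - [1, 0.045, 0.02, 0.005, 0, 0, -0.01]
    - [1, 0.07, 0.03, 0.005, 0, 0, -0.018]
    - [1, 0.09, 0.039, 0.005, 0, 0, -0.018]
    - [1, 0.09, 0.039, 0.005, 0, 0, -0.018]

```text
clock: 12.0
ee_pos: [0.5898, 0.1663, 0.2348]
tcp_rot: [-3.141, -0.001, -3.068]
contact_force: [-0.4, 0.5, -0.5]
opening: 0.0585
grip_force: 0.0
```

carry_out:
  series:
    - [1, 0, 0, -0.01, 0, 0, 0]
    - [1, 0, 0, -0.02, 0, 0, 0]
    - [1, 0, 0, -0.03, 0, 0, 0]
    - [1, 0, 0, -0.03, 0, 0, 0]

```text
clock: 12.33
ee_pos: [0.585, 0.1642, 0.2035]
tcp_rot: [-3.14, -0.004, -3.068]
contact_force: [-0.3, -0.7, -0.1]
opening: 0.0843
grip_force: 0.0
```

Run:
```python
from h import *
s=robot.sense();print(s['contact_force'],s['ee_pos'],s['tcp_rot'],s['opening'])
c=cam('scene','s6.png')
cv2.imwrite('pics/m6.png',cv2.resize(c['img'][290:410,270:430],(800,600),interpolation=2))
```

```text
[-0.27954879 -0.71653229 -0.09179369] [0.58495096 0.16422623 0.20352166] [-3.14040545 -0.00409579 -3.06818393] 0.08432286409821481
```

View pics/m6.png

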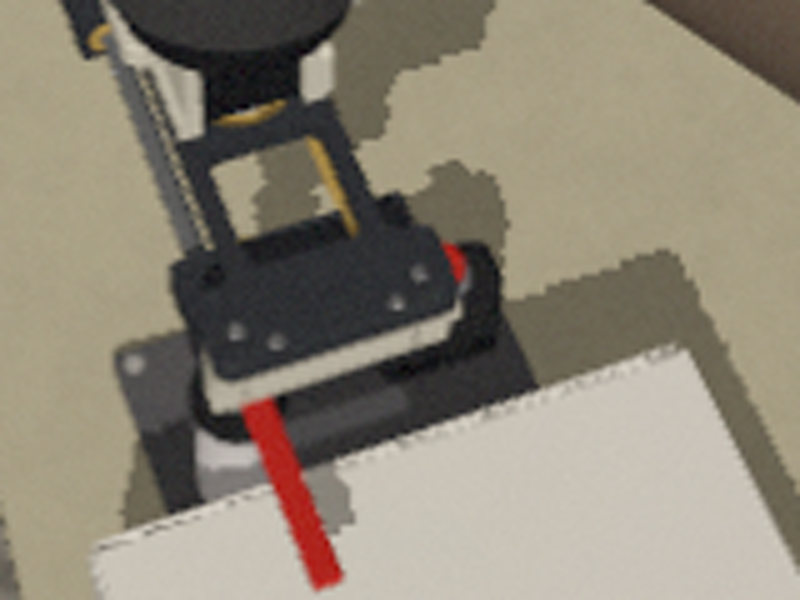

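carry_out:
  series:
    - [1, 0.001, 0, -0.02, 0, 0, 0]
    - [1, 0.001, 0, -0.04, 0, 0, 0]
    - [1, 0.001, 0, -0.052, 0, 0, 0]
    - [0.4, 0.001, 0, -0.059, 0, 0, 0]
    - [0.4, 0.001, 0, -0.059, 0, 0, 0]

```text
clock: 12.8
ee_pos: [0.5872, 0.1647, 0.1465]
tcp_rot: [-3.141, -0.002, -3.068]
contact_force: [-0.8, 0.2, -0.5]
opening: 0.0794
grip_force: 0.0
```

carry_out:
  series:
    - [0.4, 0, 0, 0, 0, 0, 0]
    - [0.4, 0, 0, 0, 0, 0, 0]
    - [0.4, 0, 0, 0, 0, 0, 0]
    - [0.4, 0, 0, 0, 0, 0, 0]
    - [0.4, 0, 0, 0, 0, 0, 0]

```text
clock: 13.22
ee_pos: [0.5883, 0.1653, 0.1482]
tcp_rot: [3.141, 0.001, -3.068]
contact_force: [-0.4, 0.1, -0.6]
opening: 0.0466
grip_force: 0.0
```

carry_out:
  series:
    - [0.36, 0, 0, 0, 0, 0, 0]
    - [0.36, 0, 0, 0, 0, 0, 0]
    - [0.36, 0, 0, 0, 0, 0, 0]

```text
clock: 13.47
ee_pos: [0.5881, 0.1651, 0.1476]
tcp_rot: [3.142, 0.0, -3.068]
contact_force: [-0.0, -0.6, -0.1]
opening: 0.0326
grip_force: 0.0
```

carry_out:
  series:
    - [0.34, 0, 0, 0, 0, 0, 0]
    - [0.34, 0, 0, 0, 0, 0, 0]
    - [0.34, 0, 0, 0, 0, 0, 0]

```text
clock: 13.72
ee_pos: [0.5881, 0.1652, 0.1475]
tcp_rot: [3.141, -0.0, -3.068]
contact_force: [-0.9, 1.3, -0.8]
opening: 0.0298
grip_force: 0.4
```

carry_out:
  series:
    - [0.325, 0, 0, 0, 0, 0, 0]
    - [0.325, 0, 0, 0, 0, 0, 0]
    - [0.325, 0, 0, 0, 0, 0, 0]

```text
clock: 13.97
ee_pos: [0.5881, 0.1657, 0.1476]
tcp_rot: [3.141, 0.0, -3.068]
contact_force: [-1.6, 4.0, -0.4]
opening: 0.0285
grip_force: 1.9
```

carry_out:
  series:
    - [0.34, 0, 0.0005, 0, 0, 0, 0]
    - [0.33, 0, 0.001, 0, 0, 0, 0]
    - [0.325, 0, 0.001, 0, 0, 0, 0]
    - [0.325, 0, 0.001, 0, 0, 0, 0]

```text
clock: 14.3
ee_pos: [0.5881, 0.1659, 0.1475]
tcp_rot: [-3.141, -0.0, -3.068]
contact_force: [-0.4, -0.2, -0.8]
opening: 0.0282
grip_force: 0.3
```

Centred. Close fully.

carry_out:
  series:
    - [0.31, 0, 0, 0, 0, 0, 0]
    - [0.28, 0, 0, 0, 0, 0, 0]
    - [0.1, 0, 0, 0, 0, 0, 0]
    - [0, 0, 0, 0, 0, 0, 0]
    - [0, 0, 0, 0, 0, 0, 0]

```text
clock: 14.72
ee_pos: [0.5881, 0.1661, 0.1475]
tcp_rot: [-3.142, -0.0, -3.068]
contact_force: [-0.6, 1.9, -0.9]
opening: 0.0283
grip_force: 30.0
```

Run:
```python
from h import *
s=robot.sense();print(s['contact_force'],s['moment'],s['ee_pos'],s['tcp_rot'],s['opening'])
```

```text
[-0.63634182  1.92726023 -0.94731096] [0.35711424 0.09067297 0.24709745] [0.5880561  0.16608956 0.14753237] [-3.14151336e+00 -5.97752770e-05 -3.06768681e+00] 0.028266741693509546
```

carry_out:
  series:
    - [0, 0, 0.0005, 0, 0, 0, 0.004]
    - [0, 0, 0.001, 0, 0, 0, 0.008]
    - [0, 0, 0.001, 0, 0, 0, 0.008]

```text
clock: 14.97
ee_pos: [0.5881, 0.1663, 0.1476]
tcp_rot: [-3.141, -0.0, -3.06]
contact_force: [0.5, -4.2, 0.7]
opening: 0.028
grip_force: 30.0
```

carry_out:
  series:
    - [0, 0, 0, 0.002, 0, 0, 0]
    - [0, 0, 0, 0.004, 0, 0, 0]
    - [0, 0, 0, 0.007, 0, 0, 0]
    - [0, 0, 0, 0.01, 0, 0, 0]
    - [0, 0, 0, 0.013, 0, 0, 0]

```text
clock: 15.38
ee_pos: [0.588, 0.1664, 0.1608]
tcp_rot: [-3.141, -0.0, -3.06]
contact_force: [2.1, -4.8, -1.0]
opening: 0.0276
grip_force: 30.0
```

Run:
```python
from h import *
s=robot.sense();print(s['contact_force'],s['moment'],s['ee_pos'],s['tcp_rot'],s['opening'])
```

```text
[ 2.09651809 -4.82344481 -0.98034743] [-2.05798026 -0.66617977 -0.39116864] [0.58801144 0.1664332  0.1608222 ] [-3.14075593e+00 -4.22758047e-04 -3.06029726e+00] 0.027612646351674416
```

carry_out:
  series:
    - [0, 0, -0.0003, 0, 0, 0, -0.002]
    - [0, 0, -0.0006, 0, 0, 0, -0.004]
    - [0, 0, -0.0006, 0, 0, 0, -0.004]

```text
clock: 15.63
ee_pos: [0.5881, 0.1663, 0.1606]
tcp_rot: [-3.141, -0.0, -3.064]
contact_force: [1.6, -4.9, -0.0]
opening: 0.0279
grip_force: 30.0
```

carry_out:
  series:
    - [0, 0, 0, 0.003, 0, 0, 0]
    - [0, 0, 0, 0.006, 0, 0, 0]
    - [0, 0, 0, 0.01, 0, 0, 0]
    - [0, 0, 0, 0.014, 0, 0, 0]
    - [0, 0, 0, 0.018, 0, 0, 0]

```text
clock: 16.05
ee_pos: [0.5881, 0.1664, 0.1791]
tcp_rot: [-3.141, 0.0, -3.064]
contact_force: [1.5, -5.3, -2.0]
opening: 0.0281
grip_force: 30.0
```

Run:
```python
from h import *
s=robot.sense();print(s['contact_force'],s['moment'],s['ee_pos'],s['tcp_rot'],s['opening'])
```

```text
[ 1.49293139 -5.26251356 -1.992184  ] [-2.01515623 -0.59472193  0.06597553] [0.58805118 0.16641795 0.17911938] [-3.14142450e+00  1.46186714e-05 -3.06369544e+00] 0.02806147476458372
```

carry_out:
  series:
    - [0, 0, -0.0003, 0, 0, 0, 0]
    - [0, 0, -0.0007, 0, 0, 0, 0]
    - [0, 0, -0.0007, 0, 0, 0, 0]

```text
clock: 16.3
ee_pos: [0.5881, 0.1662, 0.1786]
tcp_rot: [3.141, 0.0, -3.064]
contact_force: [1.7, -2.0, -1.4]
opening: 0.0277
grip_force: 30.0
```

carry_out:
  series:
    - [0, 0, 0, 0.004, 0, 0, 0]
    - [0, 0, 0, 0.008, 0, 0, 0]
    - [0, 0, 0, 0.012, 0, 0, 0]
    - [0, 0, 0, 0.015, 0, 0, 0]
    - [0, 0, 0, 0.017, 0, 0, 0]

```text
clock: 16.72
ee_pos: [0.5881, 0.1662, 0.1961]
tcp_rot: [3.141, 0.0, -3.064]
contact_force: [1.2, -0.2, -1.5]
opening: 0.028
grip_force: 30.0
```

Run:
```python
from h import *
s=robot.sense();print(s['contact_force'],s['moment'],s['ee_pos'],s['tcp_rot'],s['opening'])
```

```text
[ 1.21904244 -0.21038327 -1.49646229] [-0.51898956 -0.32613897  0.05429438] [0.58811802 0.16615069 0.19612254] [ 3.14099887e+00  4.20162566e-04 -3.06369907e+00] 0.028007796372087092
```

carry_out:
  series:
    - [0, 0, 0.0002, 0.001, 0, 0, 0]
    - [0, 0, 0.0002, 0.002, 0, 0, 0]
    - [0, 0, 0.0002, 0.003, 0, 0, 0]
    - [0, 0, 0.0002, 0.0035, 0, 0, 0]
    - [0, 0, 0.0002, 0.0035, 0, 0, 0]

```text
clock: 17.13
ee_pos: [0.5881, 0.1661, 0.1991]
tcp_rot: [3.141, 0.0, -3.064]
contact_force: [0.9, -0.2, -1.0]
opening: 0.028
grip_force: 30.0
```

carry_out:
  series:
    - [0, 0, 0, 0.001, 0, 0, 0]
    - [0, 0, 0, 0.0015, 0, 0, 0]
    - [0, 0, 0, 0.0015, 0, 0, 0]

```text
clock: 17.38
ee_pos: [0.5881, 0.1661, 0.2007]
tcp_rot: [3.141, 0.0, -3.064]
contact_force: [1.0, 0.1, -1.2]
opening: 0.0279
grip_force: 30.0
```

carry_out:
  series:
    - [0, 0, 0, 0.0005, 0, 0, 0]
    - [0, 0, 0, 0.001, 0, 0, 0]
    - [0, 0, 0, 0.001, 0, 0, 0]

```text
clock: 17.63
ee_pos: [0.5881, 0.1661, 0.2016]
tcp_rot: [3.141, 0.0, -3.064]
contact_force: [0.5, 0.9, -2.3]
opening: 0.0282
grip_force: 30.0
```

carry_out:
  series:
    - [0, 0, 0, 0.0005, 0, 0, 0]
    - [0, 0, 0, 0.001, 0, 0, 0]
    - [0, 0, 0, 0.001, 0, 0, 0]

```text
clock: 17.88
ee_pos: [0.5878, 0.166, 0.2019]
tcp_rot: [3.142, -0.001, -3.064]
contact_force: [1.4, -0.3, -7.5]
opening: 0.0276
grip_force: 30.0
```

Hard stop reached. Easing off to a light pull.

carry_out:
  series:
    - [0, 0, 0, -0.0005, 0, 0, 0]
    - [0, 0, 0, -0.001, 0, 0, 0]
    - [0, 0, 0, -0.001, 0, 0, 0]
    - [0, 0, 0, -0.001, 0, 0, 0]
    - [0, 0, 0, -0.001, 0, 0, 0]

```text
clock: 18.3
ee_pos: [0.5881, 0.1661, 0.2017]
tcp_rot: [3.141, 0.0, -3.064]
contact_force: [2.0, 0.9, -1.9]
opening: 0.0277
grip_force: 30.0
```

Run:
```python
from h import *
np.set_printoptions(precision=4,suppress=True)
c=cam('scene','s7.png')
s=robot.sense();print(s['contact_force'],s['moment'],s['ee_pos'],s['opening'])
cv2.imwrite('pics/m7.png',cv2.resize(c['img'][290:410,270:430],(800,600),interpolation=2))
```

```text
[ 0.8139  0.4551 -3.179 ] [ 0.2812 -0.3314  0.0954] [0.5881 0.1661 0.2017] 0.028389800004417202
```

View pics/m7.png

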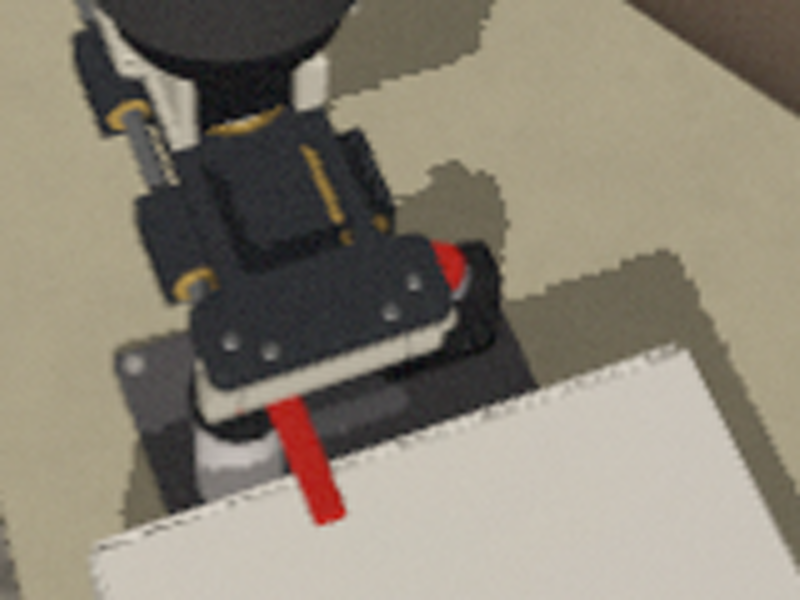

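The pointer tip rose from (327,583) to (330,520) in the same crop, and the gauge's plate corner (132,362) and button haven't moved. I'll check the extension numerically.

Run:
```python
from h import *
np.set_printoptions(precision=4,suppress=True)
c=cam('scene'); a=.073; R=np.array([[np.cos(a),-np.sin(a)],[np.sin(a),np.cos(a)]])
h=np.array([.588,.166]); t=h+R@[0,.095]
for z in(.121,.166,.171,.176): print(z,(proj(c,[*t,z])-[270,290])*5)
# image shift of gauge between s5 (before grasp) and now, plate corner & block patches
A=cv2.imread('pics/s5.png',0);B=cv2.cvtColor(c['img'],cv2.COLOR_BGR2GRAY)
for n,(x,y,w,hh) in {'plate':(288,352,16,44),'block':(355,345,22,26)}.items():
    print(n,cv2.phaseCorrelate(np.float32(A[y:y+hh,x:x+w]),np.float32(B[y:y+hh,x:x+w])))
# fence line prediction: plate outer corner own(80,-55) z=.01
g=np.array([.4960,.1265])-R@[-.045,-.012]
print('fence ends',g+R@[-.08,.055],g+R@[.08,.055],'corner px',(proj(c,[*(g+R@[.08,-.055]),.01])-[270,290])*5)
```

```text
0.121 [319.9334 592.5404]
0.166 [321.7428 539.866 ]
0.171 [321.9519 533.7695]
0.176 [322.1626 527.622 ]
plate ((-0.10271335342141619, 0.6034648906275848), 1.039229358567132)
block ((-0.26036416877777313, 0.8463080311411311), 0.3735571724397165)
fence ends [0.4562 0.1908] [0.6158 0.2024] corner px [102.5842 352.636 ]
```

```bash
python3 -c "
from h import *
s=robot.sense();print(s['contact_force'],s['grip_force']);print(ticket.job_done())"
```

```text
[ 1.33308356  0.69319171 -3.53026084] 29.967344999313354
the job is handed in; nothing more can be done
None
```

I handed the job in at about 18 s of the 54 s: gauge flat and flush on the carton, mast held by its head at the second stop with a pull of about 3 N. Flushness was judged from contact forces and pictures, and the hand-in returned no verdict.

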